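# Tip a sample carton onto the reader's loading deck and press it home

### The job

Gently slide the standing carton squarely up against the middle of the step of the sample reader's loading deck, let it stand there a moment, then push high on its back so that it tips over the step and lies on its side on the deck, in line with it. Then slide it along the middle of the deck against the spring-loaded plate and with the carton press the plate in by a few millimetres for a moment, without bottoming it out, and leave the carton lying flat against the plate. Do not disturb the bottle or the beaker.

Things in the scene. Friction and masses are not known exactly. Their poses are not given: they have to be found in the camera images.
- carton: Sealed brown cardboard carton with white paper tape, too big to grasp: 100 mm along its x, 120 mm along its y, 140 mm tall along z; origin at the centre of its underside. Stands on the bench 25 to 90 mm short of the deck, +x face towards the step, up to 0.2 rad out of square. 0.48 to 0.78 kg; sliding it takes 2 to 6 N. On the open bench a push higher than about 70 mm may topple it early.
- carton_centre (a point): Centre of the carton and of its weight, 70 mm above its underside; axes as the carton's. Tipping over the step, the carton falls onto the deck by itself beyond about 45 to 55 degrees. It then lies 15 to 115 mm above the bench, its +x axis straight down, +z along the deck's +x, its underside facing back and overhanging the step by about 15 mm.
- carton_foot (a point): Middle of the carton's lower +x edge, the one to be brought against the step; axes as the carton's. Held there, the carton turns about the step's top edge; a spot high on its back swings up and over on an arc about that edge (some 40 mm higher by 45 degrees). A finger that does not rise with it rubs and can jam.
- deck: The sample reader, fixed to the bench: flat aluminium deck 15 mm high, 160 mm wide along y, from x = 0 (the upright step) along its +x. Origin on the bench at the middle of the step's foot; +x points level over the deck to the sprung plate and the white housing (170 mm wide, up to 180 mm high, x = 260 to 370 mm).
- step_edge (a point): Middle of the step's top edge, 15 mm above the bench; axes as the deck's.
- backstop: Fixed guide rods on the deck carrying the spring-loaded plate; axes as the deck's, origin on its centre line at bench height, 165 mm beyond the step. The upright steel plate (120 mm wide, 18 to 98 mm above the bench) faces the step; it is clamped with its front face 0 to 35 mm beyond this origin. Where is not measured: it must be felt.
- amber: Bystander: amber glass bottle, 80 mm diameter, 160 mm tall; origin at the centre of its underside.
- beaker: Bystander: glass beaker, 70 mm diameter, 90 mm tall; origin at the centre of its underside.
- plate_near (a point): Nearest place where the middle of the plate's front face can be (fixed point, 58 mm above the backstop's origin; axes as the deck's). The plate yields along +x: 2 N at first touch, then 2 N more per mm, bottoming at 12 mm. Pressed home means at least 4 N from the carton for 0.3 s and never over 22 N. Let go, it pushes the carton back a few mm and stays in touch.
Not all that is in view belongs to the job. Of the things that look like the carton, the middle-sized one is meant.

How it is judged (in metres and radians):
On the way, in this order (a step that is already met when the one before it is completed fails the run):
1. the carton stands upright and square against the step (angle between carton's own z axis and vertical below 0.06 rad and x of carton_foot in the frame of deck above -0.006 m and angle between the x axis of carton and the x axis of deck, either way round below 0.08 rad), for 0.3 s.
2. the carton has tipped over the step and lies on its side on the deck, not yet pressed against the plate (angle between carton's own x axis and vertical above 3.08 rad and angle between the z axis of carton and the x axis of deck, either way round below 0.15 rad and contact force between carton and backstop below 1 N), for 0.2 s.
3. the carton is pressed against the sprung plate with at least 4 N (contact force between carton and backstop above 4 N and angle between carton's own x axis and vertical above 3.05 rad), for 0.3 s.
At the end, for the whole second after the job is handed in: The carton lies flat (within 3.5 degrees) on its former front face on the deck, its length along the deck within 8.5 degrees, its middle within 30 mm of the deck's centre line, still touching the sprung plate, and at rest (angle between carton's own x axis and vertical above 3.08 rad and angle between the z axis of carton and the x axis of deck, either way round below 0.15 rad and y of carton_centre in the frame of deck between -0.03 and 0.03 m and x of carton_centre in the frame of deck above 0.085 m and contact force between carton and backstop above 0.2 N and linear speed of carton below 0.01 m/s).
It fails at once if the sprung plate is pushed with more than 22 N (near its bottom) (contact force between carton and backstop above 22 N).
It fails at once if the gripper presses on the carton with more than 40 N (contact force between the fingers and carton above 40 N).
It fails at once if the robot pushes the sprung plate itself (contact force between the arm and backstop above 2 N).
It fails at once if the bottle or the beaker is moved more than 20 mm (distance of any of amber, beaker from where it was at the start of the episode above 0.02 m).
It also fails if it takes over 72 s, if anything falls off the work surface, if the arm or the gripper's body presses on something with over 40 N, if the wrist force passes 120 N, or if a joint passes its speed limit or range.

### The arm

A 6-joint arm with a two-finger parallel gripper is mounted at the origin on the work surface. World frame = base frame: x ahead of the robot, y to its left, z up, the work surface at z = 0. Lengths are in m, angles in degrees, forces in N, time in s.
With the tool pointing down it reaches from about 0.375 to 0.9 m from the base axis. Payload 3.1 kg.
Tool frame: the origin (TCP) lies on the centre line of the jaws, within the pads' length; the fingertips stand 14 mm ahead of it and the grasp point (between the pads) lies 5 mm behind it (bot.tips_ahead is the distance from the TCP to the fingertips, in m); z points along the fingers, y is the line along which they close (so a half turn about z gives the same grasp; the last joint's range is limited). The gripper opens to 87 mm and grips with 3 to 60 N. Pads are 19 mm wide; open, the fingers measure 117 mm over their backs; the gripper's body (75 mm by 190 mm) begins 51 mm behind the grasp point.
Start: joints at [56.981, 30.224, 82.088, -0, 67.689, -10.227], TCP at [0.242, 0.576, 0.237] pointing down, gripper open.
Joint ranges: [-176.69, 176.69], [-43.24, 126.21], [12.49, 139.97], [-82, 262], [0, 151.66], [-163.58, 163.58]. Speed limits (degrees/s): [159.86, 159.86, 180, 180, 180, 180].

### API

Orientations are given as a 3x3 rotation matrix whose columns are the frame's x, y, z axes.
In Python, from rig import bot gives the robot as it stands.
- The arm moves only by the tool play_rows, never from a script. Its argument "moves" is a list that holds one entry, the list of rows, each a list of 6 numbers: the shift along the tool's x, y, z in mm, then the turn, a rotation vector about the tool's x, y, z in rad. A call has 1 to 5 rows; each row shifts and turns the commanded pose from where the row before left it, along the tool's axes as they then stand; what a row does not reach is not made up. A row lasts 1/10 s, in which the tool goes at most 50 mm and 8.59 degrees, less where a joint would pass 70% of its speed; a pose out of reach is approached as far as the arm can. A call with a gripper value outside its range is refused whole. "fingers" is the opening, from -1 (shut) to 1 (fully open), set as the call begins (left out, the last holds). The fingers move at their own pace and stop on an object; the grip force is fixed at half the most. Time passes only in rows, so rows that do not move let the fingers close. It gives the time, the measured TCP pose, the force, the opening and the grip force at its end, in the units of the state.
- bot.read_state(): the state, without advancing time (a new reading comes with each control period).
- bot.capture(name): name is "scene" or "top" or "wrist"; returns a dict with "image" (480x640x3 uint8, blue, green, red), "fx", "fy", "cx", "cy" (pixels), "distortion" ([k1, k2, p1, p2, k3] as OpenCV has them; the pictures are not rectified), "R" (3x3) and "t" (3): a world point X has camera coordinates R X + t. Camera axes: x right, y down, z forward; pixel columns grow to the right and rows downward; lengths in m; the calibration is good to about 2 mm. A picture is of the moment at which its call begins. There is no depth.
- bot.hand_in(): hands the job in; it is judged then, once.
Trained networks look in a picture, given as the dict that the camera call returned (one of the last four; its "shot" number tells which), for a name from the list of things; names that differ only in an ending like _2 or _b are one class to them, and where a whole thing is asked for, a point or a joint stands for the part that bears it (a point fixed in the world has none). Each returns a list of dicts, best first, with "confidence" (0 to 1); they miss things now and then, are a little off and sometimes report something else, mostly with a low value. They report only what shows in the picture. A call takes as long as a camera call. They do not tell look-alikes from the thing itself.
- bot.search_frame(picture, query): "centre" ([column, row] in pixels, amid what is visible of it).
- bot.silhouettes(picture, query): "pixels" (480x640 bool, what is visible of it) and "centre" ([column, row] in pixels, amid what is visible of it).
- bot.pinpoint(picture, query): "centre" ([column, row] in pixels: a listed point, or the origin of a listed thing).
The state is a dict: "time_s": time; "joint_positions": joint angles; "qvel": joint speeds; "tau": joint torques, N m; "position": TCP position; "tcp_rot": TCP orientation; "force": force on the tool from outside, world axes, zero at the start; "moment": the same for the moment, N m; "opening": opening from 0.0 (shut) to 1.0 (fully open); "grasp_force": force on a finger pad.
Only numpy, scipy, OpenCV 4.12 (cv2) and the standard library are available. Lean on these libraries where they do the work, as an engineer would, in place of code of your own. Each camera call takes 0.05 s, during which the arm holds its last target. There are 200 camera calls.

## Working session

There is one attempt and no reset: what is moved stays moved. The work goes in short steps, Python scripts to look and compute and a tool call to move; the robot and the scene stay as the last step left them, time stands still between calls to the robot, and variables do not carry over. Pictures are saved under pics/ and viewed, at most 10 in all, crops included, and the job is handed in when it is done.

Besides the shell and the picture viewer there is one more tool, called after ">>>" in YAML: its name, and indented under it one key for each argument. play_rows: Moves the arm, as the interface text tells. Its arguments: {"type":"object","properties":{"moves":{"type":"array","items":{"type":"array","items":{"type":"array","items":{"type":"number"}}}},"fingers":{"type":"number"}},"required":["moves"]}

```bash
mkdir -p pics; ls; python3 - <<'E'
from rig import bot
import cv2,numpy as np
for n in ["scene","top"]:
    p=bot.capture(n); cv2.imwrite(f"pics/{n}0.png",p["image"])
    print(n,p["fx"],p["cx"],p["cy"],np.round(p["distortion"],3),np.round(p["R"],3).tolist(),np.round(p["t"],3))
    for q in ["carton","carton_centre","carton_foot","deck","step_edge","backstop","amber","beaker","plate_near"]:
        for f in ["search_frame","pinpoint"]:
            try: print(n,q,f,[(np.round(d["centre"]).tolist(),round(d["confidence"],2)) for d in getattr(bot,f)(p,q)][:5])
            except Exception as e: print(q,f,e)
s=bot.read_state(); print(s["time_s"],s["position"],s["tcp_rot"],s["force"])
E
```

```text
pics
scene 519.5110099523932 320.41604278446613 232.21480128547452 [-0.135  0.     0.     0.     0.   ] [[-0.254, 0.967, -0.009], [0.603, 0.152, -0.783], [-0.756, -0.204, -0.622]] [ 0.203 -0.254  1.242]
scene carton search_frame [([283.0, 132.0], 0.9), ([248.0, 228.0], 0.78), ([187.0, 189.0], 0.63), ([471.0, 245.0], 0.54)]
scene carton pinpoint [([193.0, 214.0], 0.93), ([278.0, 184.0], 0.85), ([253.0, 262.0], 0.72)]
scene carton_centre search_frame [([247.0, 226.0], 0.86), ([188.0, 190.0], 0.74), ([280.0, 132.0], 0.59)]
scene carton_centre pinpoint [([185.0, 195.0], 0.75)]
scene carton_foot search_frame [([248.0, 223.0], 0.73), ([181.0, 192.0], 0.67), ([280.0, 129.0], 0.58)]
scene carton_foot pinpoint [([283.0, 264.0], 0.73), ([171.0, 222.0], 0.68)]
scene deck search_frame [([493.0, 246.0], 0.73)]
scene deck pinpoint [([327.0, 263.0], 0.75)]
scene step_edge search_frame [([494.0, 244.0], 0.61)]
scene step_edge pinpoint [([331.0, 257.0], 0.77)]
scene backstop search_frame [([472.0, 246.0], 0.94), ([491.0, 245.0], 0.71)]
scene backstop pinpoint []
scene amber search_frame [([398.0, 343
[... 1133 characters left out ...]
66), ([312.0, 261.0], 0.44)]
top step_edge search_frame [([169.0, 279.0], 0.7)]
top step_edge pinpoint [([311.0, 260.0], 0.56)]
top backstop search_frame [([171.0, 281.0], 0.93)]
top backstop pinpoint []
top amber search_frame [([235.0, 133.0], 0.98)]
top amber pinpoint [([241.0, 150.0], 0.73)]
top beaker search_frame [([342.0, 132.0], 0.65)]
top beaker pinpoint [([340.0, 148.0], 0.72)]
top plate_near search_frame [([169.0, 279.0], 0.72)]
top plate_near pinpoint []
1.9 [0.24208504 0.57620721 0.2365644 ] [[-9.21912364e-01  3.87398494e-01  1.13586371e-05]
 [ 3.87398494e-01  9.21912363e-01  3.13110825e-05]
 [ 1.65819821e-06  3.32663930e-05 -9.99999999e-01]] [-0.26930264  0.09199741 -0.22634986]
```

View pics/scene0.png

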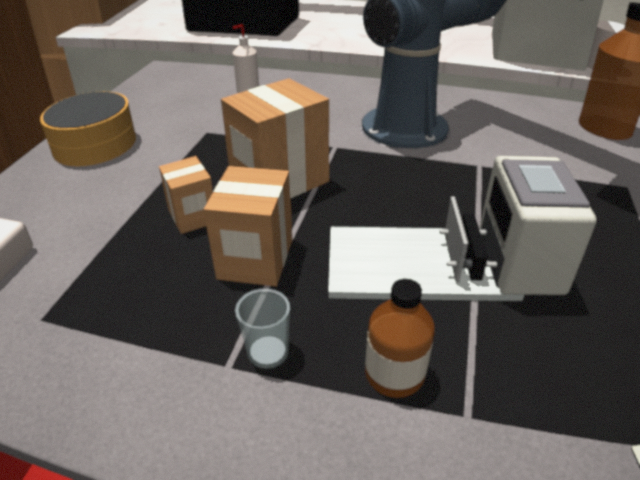

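View pics/top0.png

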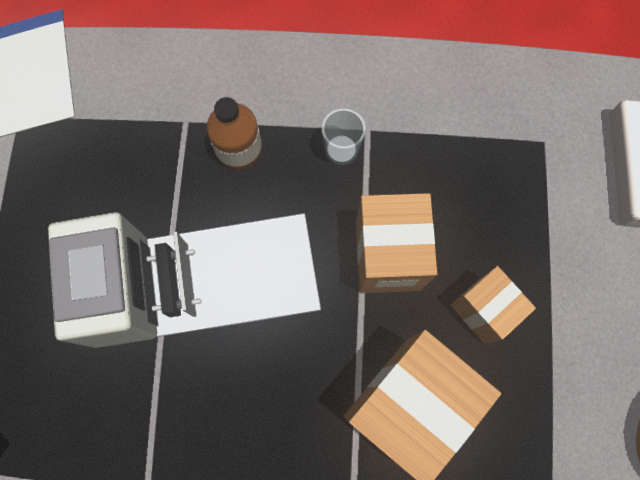

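The top picture holds three look-alike cartons: large at (422,407), small at (495,302) and middle-sized at (394,246), which is the one meant. It stands short of the step edge that runs (304,214)-(320,310). Bottle is at (235,133), beaker at (342,132). I'll check it in a crop and fit its pose.

```bash
cat > h.py <<'E'
from rig import bot
import cv2,numpy as np
from scipy.optimize import minimize,least_squares
def proj(p,X):
    K=np.array([[p["fx"],0,p["cx"]],[0,p["fy"],p["cy"]],[0,0,1]])
    return cv2.projectPoints(np.float64(X).reshape(-1,1,3),cv2.Rodrigues(np.float64(p["R"]))[0],np.float64(p["t"]),K,np.float64(p["distortion"]))[0].reshape(-1,2)
def ray(p,uv,z):
    K=np.array([[p["fx"],0,p["cx"]],[0,p["fy"],p["cy"]],[0,0,1]])
    n=cv2.undistortPoints(np.float64(uv).reshape(-1,1,2),K,np.float64(p["distortion"])).reshape(-1,2)
    R=np.float64(p["R"]);t=np.float64(p["t"]); d=np.c_[n,np.ones(len(n))]@R; c=-R.T@t
    return c+d*((z-c[2])/d[:,2])[:,None]
def box(x,y,a,sx,sy,z0,z1):
    c,s=np.cos(a),np.sin(a)
    return np.array([[x+c*i-s*j,y+s*i+c*j,z] for i in(-sx/2,sx/2) for j in(-sy/2,sy/2) for z in(z0,z1)])
def fit(obs,x0,dims):
    # obs: [(pic,mask)]; soft IoU of box hull
    def cost(v):
        e=0
        for p,m in obs:
            h=cv2.convexHull(proj(p,box(*v,*dims)).astype(np.float32))
            im=np.zeros((480,640),np.uint8); cv2.fillConvexPoly(im,np.round(h*16).astype(np.int32),1,shift=4)
            e+=(im.astype(bool)^m).sum()/m.sum()
        return e
    best=None
    for k in range(3):
        st=x0 if best is None else best.x
        S=np.array([st]+[np.array(st)+d for d in np.diag([.015,.015,.12])])
        r=minimize(cost,st,method="Nelder-Mead",options=dict(initial_simplex=S,xatol=1e-4,fatol=1e-4))
        if best is None or r.fun<best.fun: best=r
    return best.x,best.fun
def pick(p,q,uv):
    L=[d for d in bot.silhouettes(p,q) if np.hypot(*(np.array(d["centre"])-uv))<25]
    return np.array(L[0]["pixels"]) if L else None
E
python3 - <<'E'
from h import *
ps=bot.capture("scene");pt=bot.capture("top")
ms=pick(ps,"carton",(248,226));mt=pick(pt,"carton",(394,246))
c=ray(pt,[(394,240)],.14)[0];print(c)
for o in ([(ps,ms),(pt,mt)],[(pt,mt)],[(ps,ms)]):
    for a0 in (1.55,):
        v,f=fit(o,(c[0],c[1],a0),(.1,.12,0,.14));print(np.round(v,4),round(f,4))
for n,p,q in (("amber",ps,(393,375)),("amber",pt,(241,150)),("beaker",ps,(270,352)),("beaker",pt,(340,148))): print(n,ray(p,[q],0)[0])
print("step",ray(pt,[(311,260),(304,214),(320,310)],.015),ray(ps,[(331,257),(330,228),(329,292)],.015))
a=cv2.resize(pt["image"][180:330,140:460],None,fx=2.5,fy=2.5,interpolation=cv2.INTER_CUBIC)
cv2.imwrite("pics/c1.png",a)
b=cv2.resize(ps["image"][150:310,190:530],None,fx=2.35,fy=2.35,interpolation=cv2.INTER_CUBIC)
cv2.imwrite("pics/c2.png",b)
E
```

```text
[ 0.5306815 -0.1749142  0.14     ]
[ 0.5388 -0.1808  1.6634] 0.052
[ 0.5392 -0.1804  1.6447] 0.019
[ 0.5375 -0.1811  1.6687] 0.0264
amber [0.71657793 0.07835304 0.        ]
amber [0.71226513 0.07597145 0.        ]
beaker [ 0.72015267 -0.09333133  0.        ]
beaker [ 7.24959615e-01 -9.45425080e-02  1.11022302e-16]
step [[ 0.52197516 -0.05621257  0.015     ]
 [ 0.59861076 -0.04030125  0.015     ]
 [ 0.4417737  -0.07505032  0.015     ]] [[ 0.52109089 -0.05515921  0.015     ]
 [ 0.44669599 -0.07527574  0.015     ]
 [ 0.6000874  -0.03881878  0.015     ]]
```

View pics/c1.png

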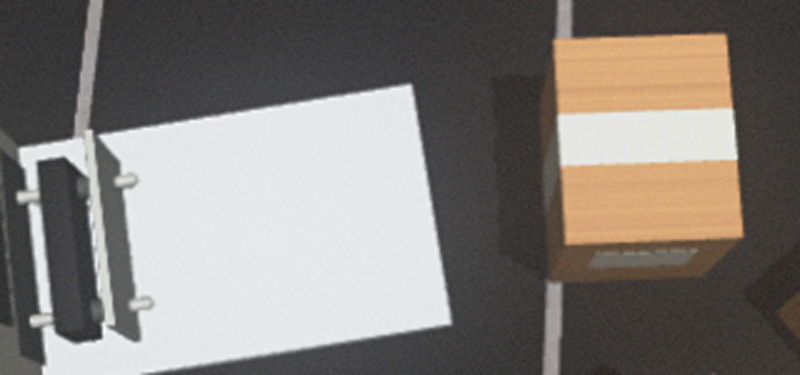

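View pics/c2.png

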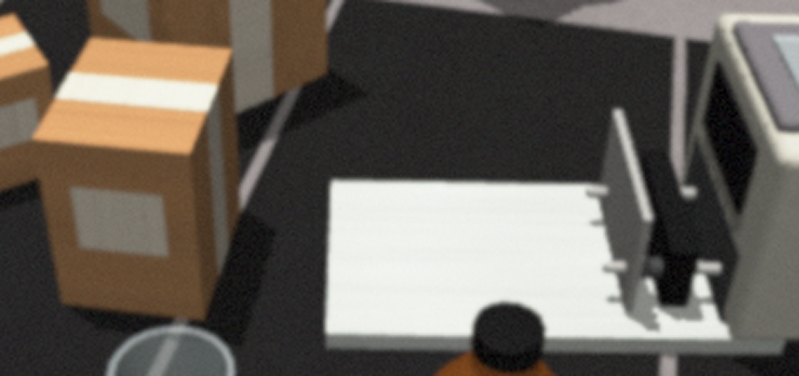

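The crops confirm the choice: the middle-sized carton (crop 1 spans (555,35)-(742,280)) stands upright, with its face towards the step edge that runs (412,85)-(451,324). The small carton behind it is a possible obstacle for the tool. Next I refine the poses.

```bash
python3 - <<'E'
from h import *
ps=bot.capture("scene");pt=bot.capture("top")
# deck: corners + side edge points seen in top / scene pictures
tc=np.array([(304.8,214),(320.4,309.6)]); tl=np.array([(148,239.2)]); tr=np.array([(196,329.6)])
s=np.array([(330,180),(327,333)])/2.35+np.array([190,150])
def res(v):
    x,y,a=v; ex=np.array([np.cos(a),np.sin(a)]);ey=np.array([-ex[1],ex[0]])
    W=lambda i,j:np.r_[np.array([x,y])+ex*i+ey*j,.015]
    C=[W(0,-.08),W(0,.08)]
    r=[proj(pt,[C[0]])-tc[0],proj(pt,[C[1]])-tc[1],proj(ps,[C[0]])-s[1],proj(ps,[C[1]])-s[0]]
    r=list(np.ravel(r))
    for uv,sg in ((tl,-.08),(tr,.08)):
        w=ray(pt,uv,.015)[0][:2]-v[:2]; r.append((w@ey-sg)*650)
    return r
r=least_squares(res,(.521,-.056,1.797)); print("deck",np.round(r.x,4),np.round(r.fun,1))
d=r.x
ms=pick(ps,"carton",(248,226));mt=pick(pt,"carton",(394,246))
print([ (m is not None) for m in (ms,mt)])
x0=(.5388,-.1808,1.655)
for o in ([(ps,ms),(pt,mt)],[(pt,mt)]):
    v,f=fit(o,x0,(.1,.12,0,.14)); e=np.array([np.cos(d[2]),np.sin(d[2])]);w=v[:2]-d[:2]
    print(np.round(v,4),round(f,3),"deckframe",w@e,w@[-e[1],e[0]],v[2]-d[2])
np.save("deck.npy",d)
L=bot.silhouettes(pt,"carton")
for l in L:
    m=np.array(l["pixels"]).astype(np.uint8); c=cv2.convexHull(np.argwhere(m)[:,::-1].astype(np.int32)); c=cv2.approxPolyDP(c,4,True)[:,0]
    print(np.round(l["centre"]),c.tolist())
    for z in(0,.08,.14):print(z,np.round(ray(pt,c,z)[:,:2],3).tolist())
E
```

```text
deck [ 0.5208 -0.0578  1.791 ] [-0.8 -0.1 -0.2 -0.2 -0.9 -0.4  0.1  0.1 -0.1 -0.1]
[False, True]Traceback (most recent call last):
  File "<stdin>", line 21, in <module>
  File "h.py", line 28, in fit
    r=minimize(cost,st,method="Nelder-Mead",options=dict(initial_simplex=S,xatol=1e-4,fatol=1e-4))
    res = _minimize_neldermead(fun, x0, args, callback, bounds=bounds,
                               **options)
    fsim[k] = func(sim[k])
              ~~~~^^^^^^^^
    fx = function(np.copy(x), *(wrapper_args + args))
  File "h.py", line 22, in cost
    e+=(im.astype(bool)^m).sum()/m.sum()
        ~~~~~~~~~~~~~~~^~
TypeError: unsupported operand type(s) for ^: 'bool' and 'NoneType'
```

>>> play_rows:
  moves:
    - [[0, 0, -25, 0, 0, 0], [0, 0, -25, 0, 0, 0], [0, 0, -20, 0, 0, 0]]
  fingers: 1

```text
time_s: 2.6
position: [0.2422, 0.5764, 0.3079]
tcp_rot: [[-0.922, 0.387, 0.001], [0.387, 0.922, 0.001], [-0.0, 0.001, -1.0]]
force: [0.1, 1.1, 0.8]
opening: 0.999
grasp_force: 0.0
```

```bash
cat >> h.py <<'E'
from scipy.spatial.transform import Rotation as Ro
def deckR():
    d=np.array([.5208,-.0578,1.791]); c,s=np.cos(d[2]),np.sin(d[2])
    return d,np.array([[c,-s,0],[s,c,0],[0,0,1.]])
def plan(tip,t):
    """tip: fingertip middle in deck frame (m), t: tilt deg; prints tool-frame shift (mm) and rotvec to get there"""
    s=bot.read_state(); d,D=deckR(); t=np.radians(t)
    z=D@[np.sin(t),0,-np.cos(t)]; x=D@[np.cos(t),0,np.sin(t)]; y=np.cross(z,x)
    R=np.c_[x,y,z]; p=np.r_[d[:2],0]+D@np.array(tip)-.014*z
    R0=np.array(s["tcp_rot"]); 
    print("t",s["time_s"],"dtool mm",np.round(R0.T@(p-s["position"])*1e3,1),"rotvec",np.round(Ro.from_matrix(R0.T@R).as_rotvec(),3),"targetworld",np.round(p,3)); return R,p
def where():
    s=bot.read_state(); d,D=deckR(); R=np.array(s["tcp_rot"])
    print("t",s["time_s"],"tip deck mm",np.round(D.T@(s["position"]+.014*R[:,2]-np.r_[d[:2],0])*1e3,1),"Fdeck",np.round(D.T@s["force"],1),"tooldeck",np.round(D.T@R,3).tolist(),"J",np.round(s["joint_positions"],0))
def carton(names=("top",),x0=(.5388,-.1808,1.655),dims=(.1,.12,0,.14)):
    o=[]
    for n in names:
        p=bot.capture(n); c=proj(p,[[x0[0],x0[1],(dims[2]+dims[3])/2]])[0]
        m=pick(p,"carton",c)
        if m is not None:o.append((p,m))
    if not o: print("no mask");return
    v,f=fit(o,x0,dims); d,D=deckR(); w=D.T@np.r_[v[:2]-d[:2],0]
    print(len(o),"world",np.round(v,4),"cost",round(f,3),"deck mm",np.round(w[:2]*1e3,1),"yaw",round(v[2]-d[2],3))
E
python3 - <<'E'
from h import *
carton(); carton(("top","scene"))
pt=bot.capture("top")
for l in bot.silhouettes(pt,"carton"):
    m=np.array(l["pixels"]).astype(np.uint8); c=cv2.convexHull(np.argwhere(m)[:,::-1].astype(np.int32)); c=cv2.approxPolyDP(c,4,True)[:,0]
    d,D=deckR()
    print(np.round(l["centre"]),c.tolist())
    for z in(0,.08):print(z,np.round((ray(pt,c,z)-np.r_[d[:2],0])@D*1e3)[:,:2].tolist())
plan((-.22,0.01,.22),0); where()
E
```

```text
1 world [ 0.5398 -0.181   1.6566] cost 0.01 deck mm [-124.4    8.3] yaw -0.134
2 world [ 0.539 -0.181  1.673] cost 0.045 deck mm [-124.2    9.1] yaw -0.118
[424. 404.] [[501, 393], [433, 479], [415, 479], [344, 415], [401, 345], [423, 331]]
0 [[-262.0, 260.0], [-129.0, 370.0], [-101.0, 365.0], [-9.0, 249.0], [-118.0, 156.0], [-158.0, 140.0]]
0.08 [[-239.0, 255.0], [-116.0, 356.0], [-91.0, 351.0], [-7.0, 245.0], [-106.0, 160.0], [-143.0, 145.0]]
[393. 244.] [[423, 289], [359, 291], [355, 221], [362, 196], [430, 194], [437, 272]]
0 [[-171.0, 73.0], [-68.0, 59.0], [-82.0, -58.0], [-102.0, -99.0], [-217.0, -84.0], [-200.0, 50.0]]
0.08 [[-155.0, 84.0], [-60.0, 71.0], [-73.0, -37.0], [-91.0, -74.0], [-197.0, -61.0], [-181.0, 62.0]]
[172. 279.] [[195, 315], [157, 325], [147, 322], [140, 241], [177, 232], [193, 251], [200, 299]]
0 [[201.0, 54.0], [265.0, 61.0], [280.0, 53.0], [278.0, -84.0], [214.0, -89.0], [191.0, -52.0], [190.0, 30.0]]
0.08 [[186.0, 66.0], [245.0, 72.0], [259.0, 65.0], [257.0, -60.0], [199.0, -65.0], [177.0, -31.0], [176.0, 44.0]]
t 3.0 dtool mm [-622.  -660.6   72.6] rotvec [-0.003  0.001  0.953] targetworld [ 0.559 -0.275  0.234]
t 3.0 tip deck mm [679.  134.1 290.9] Fdeck [-0.7 -0.1  0.6] tooldeck [[0.579, 0.815, -0.002], [0.815, -0.579, 0.002], [0.001, -0.003, -1.0]] J [ 57.  26.  77.   0.  76. -10.]
```

>>> play_rows:
  moves:
    - [[-15, -16, 0, 0, 0, 0], [-30, -32, 0, 0, 0, 0], [-30, -32, 0, 0, 0, 0], [-30, -32, 0, 0, 0, 0], [-30, -32, 0, 0, 0, 0]]

```text
time_s: 3.5
position: [0.3107, 0.3893, 0.3056]
tcp_rot: [[-0.922, 0.387, -0.001], [0.387, 0.922, -0.001], [0.001, -0.002, -1.0]]
force: [0.6, 0.2, -0.8]
opening: 1.002
grasp_force: 0.0
```

>>> play_rows:
  moves:
    - [[-30, -32, 0, 0, 0, 0], [-30, -32, 0, 0, 0, 0], [-30, -32, 0, 0, 0, 0], [-30, -32, 0, 0, 0, 0], [-30, -32, 0, 0, 0, 0]]

```text
time_s: 4.0
position: [0.387, 0.1838, 0.306]
tcp_rot: [[-0.922, 0.387, -0.001], [0.387, 0.922, -0.0], [0.001, -0.001, -1.0]]
force: [0.3, 0.2, 0.5]
opening: 1.001
grasp_force: 0.0
```

>>> play_rows:
  moves:
    - [[-30, -32, 0, 0, 0, 0], [-30, -32, 0, 0, 0, 0], [-30, -32, 0, 0, 0, 0], [-30, -32, 0, 0, 0, 0], [-30, -32, 0, 0, 0, 0]]

```text
time_s: 4.5
position: [0.4633, -0.0218, 0.3059]
tcp_rot: [[-0.922, 0.388, -0.001], [0.388, 0.922, 0.001], [0.001, 0.0, -1.0]]
force: [0.2, -0.5, 0.2]
opening: 1.002
grasp_force: 0.0
```

>>> play_rows:
  moves:
    - [[-30, -32, 0, 0, 0, 0], [-30, -32, 0, 0, 0, 0], [-30, -32, 0, 0, 0, 0], [-30, -32, 0, 0, 0, 0], [-30, -32, 0, 0, 0, 0]]

```text
time_s: 5.0
position: [0.5397, -0.2273, 0.3055]
tcp_rot: [[-0.922, 0.388, -0.001], [0.388, 0.922, 0.001], [0.002, 0.001, -1.0]]
force: [1.4, -0.6, 0.3]
opening: 1.004
grasp_force: 0.0
```

>>> play_rows:
  moves:
    - [[-20, -20, 0, 0, 0, 0.1], [0, 0, 0, 0, 0, 0.13], [0, 0, 0, 0, 0, 0.14], [0, 0, 0, 0, 0, 0.14], [0, 0, 0, 0, 0, 0.14]]

```text
time_s: 5.5
position: [0.5499, -0.2518, 0.3052]
tcp_rot: [[-0.494, 0.869, -0.002], [0.869, 0.494, 0.001], [0.002, -0.001, -1.0]]
force: [-0.9, 0.4, 0.3]
opening: 1.004
grasp_force: 0.0
```

```bash
python3 - <<'E'
from h import *
where(); plan((-.24,.009,.22),0); plan((-.24,.009,.22),45)
pt=bot.capture("top");ps=bot.capture("scene"); d,D=deckR()
for z in(0,.08): print(z,np.round((ray(pt,[(467,300),(498,267),(535,309),(496,341)],z)-np.r_[d[:2],0])@D*1e3)[:,:2].tolist())
print("scene small top corners at h:",[ (h,np.round((ray(ps,[(162,165),(195,159),(210,182),(174,189)],h)-np.r_[d[:2],0])@D*1e3)[:,:2].tolist()) for h in (.08,.1)])
E
```

```text
t 5.5 tip deck mm [-195.7   14.   291.2] Fdeck [0.6 0.7 0.3] tooldeck [[0.956, 0.292, 0.002], [0.292, -0.956, 0.002], [0.002, -0.001, -1.0]] J [-35.  25.  80.   0.  75. -65.]
t 5.5 dtool mm [-44.   -8.2  71.1] rotvec [-0.001 -0.002  0.297] targetworld [ 0.564 -0.294  0.234]
t 5.5 dtool mm [-53.4 -11.   75.2] rotvec [-0.118  0.778  0.281] targetworld [ 0.567 -0.304  0.23 ]
0 [[-239.0, 104.0], [-303.0, 59.0], [-349.0, 138.0], [-272.0, 177.0]]
0.08 [[-217.0, 112.0], [-276.0, 70.0], [-318.0, 143.0], [-248.0, 179.0]]
scene small top corners at h: [(0.08, [[-318.0, 177.0], [-260.0, 199.0], [-214.0, 119.0], [-273.0, 96.0]]), (0.1, [[-305.0, 144.0], [-249.0, 165.0], [-205.0, 89.0], [-262.0, 67.0]])]
```

>>> play_rows:
  moves:
    - [[0, 0, 0, 0, 0, 0.14], [0, 0, 0, 0, 0, 0.14], [0, 0, 0, 0, 0.14, 0.017], [0, 0, 0, 0, 0.14, 0], [0, 0, 0, 0, 0.14, 0]]

```text
time_s: 6.1
position: [0.5507, -0.2517, 0.3072]
tcp_rot: [[-0.209, 0.974, -0.093], [0.887, 0.228, 0.401], [0.412, 0.002, -0.911]]
force: [-0.1, -0.9, -0.7]
opening: 0.997
grasp_force: 0.0
```

>>> play_rows:
  moves:
    - [[0, 0, 0, 0, 0.14, 0], [0, 0, 0, 0, 0, 0], [0, 0, 0, 0, 0, 0]]

```text
time_s: 6.4
position: [0.5501, -0.2521, 0.3052]
tcp_rot: [[-0.19, 0.974, -0.121], [0.826, 0.225, 0.517], [0.531, -0.002, -0.847]]
force: [-0.5, -0.5, 0.2]
opening: 0.996
grasp_force: 0.0
```

```bash
python3 - <<'E'
from h import *
where(); plan((-.205,.005,.1),32); plan((-.205,.005,.065),32)
E
```

```text
t 6.4 tip deck mm [-188.6   13.9  293.4] Fdeck [-0.4  0.6  0.2] tooldeck [[0.847, 0.006, 0.531], [0.005, -1.0, 0.005], [0.531, -0.002, -0.847]] J [-44.  36.  67.  18. 104. -56.]
t 6.4 dtool mm [-116.6    9.1  155.1] rotvec [-0.005 -0.001  0.005] targetworld [ 0.562 -0.266  0.112]
t 6.4 dtool mm [-135.2    9.2  184.8] rotvec [-0.005 -0.001  0.005] targetworld [ 0.562 -0.266  0.077]
```

>>> play_rows:
  moves:
    - [[-24, 2, 31, 0, 0, 0], [-24, 2, 31, 0, 0, 0], [-24, 2, 31, 0, 0, 0], [-23, 2, 31, 0, 0, 0], [-22, 1, 31, 0, 0, 0]]

```text
time_s: 6.9
position: [0.5633, -0.2652, 0.1133]
tcp_rot: [[-0.194, 0.974, -0.119], [0.827, 0.228, 0.514], [0.528, 0.001, -0.85]]
force: [-0.3, -0.7, -0.3]
opening: 0.996
grasp_force: 0.0
```

>>> play_rows:
  moves:
    - [[-7, 0, 12, 0, 0, 0], [-6, 0, 10, 0, 0, 0], [-5, 0, 8, 0, 0, 0], [0, 0, 0, 0, 0, 0]]

```text
time_s: 7.3
position: [0.5626, -0.2654, 0.0785]
tcp_rot: [[-0.19, 0.974, -0.12], [0.826, 0.225, 0.517], [0.531, -0.001, -0.848]]
force: [-0.3, 0.3, 0.2]
opening: 0.999
grasp_force: 0.0
```

```bash
python3 - <<'E'
from h import *
where(); carton()
cv2.imwrite("pics/s1.png",bot.capture("scene")["image"])
E
```

```text
t 7.3 tip deck mm [-204.3    4.6   66.6] Fdeck [0.4 0.2 0.2] tooldeck [[0.848, 0.007, 0.531], [0.005, -1.0, 0.004], [0.531, -0.001, -0.848]] J [-44.  51.  73.  17.  84. -63.]
no mask
```

View pics/s1.png

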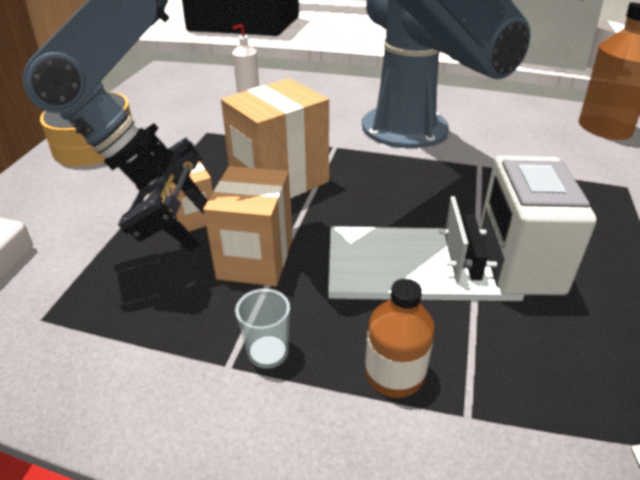

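The scene shows the open gripper at about (170,205), behind the middle carton at (248,228), touching nothing. Now I push gently.

>>> play_rows:
  moves:
    - [[4, 0, 3, 0, 0, 0], [4, 0, 3, 0, 0, 0], [3, 0, 3, 0, 0, 0], [3, 0, 3, 0, 0, 0], [3, 0, 3, 0, 0, 0]]

```text
time_s: 7.95
position: [0.5597, -0.2462, 0.0755]
tcp_rot: [[-0.19, 0.975, -0.114], [0.829, 0.222, 0.513], [0.525, 0.003, -0.851]]
force: [2.4, -7.2, 6.9]
opening: 0.997
grasp_force: 4.1
```

>>> play_rows:
  moves:
    - [[2.5, 0, 3, 0, 0, 0], [2.5, 0, 3, 0, 0, 0], [2.5, 0.5, 3, 0, 0, 0], [2.5, 0.5, 3, 0, 0, 0], [2.5, 0.5, 3, 0, 0, 0]]

```text
time_s: 8.45
position: [0.559, -0.2306, 0.0708]
tcp_rot: [[-0.193, 0.975, -0.109], [0.832, 0.221, 0.509], [0.52, 0.007, -0.854]]
force: [3.1, -9.6, 8.8]
opening: 1.002
grasp_force: 5.8
```

```bash
python3 - <<'E'
from h import *
where(); carton(("top","scene"),(.536,-.168,1.72))
E
```

```text
t 8.45 tip deck mm [-169.7    0.4   58.9] Fdeck [-10.1  -0.9   8.8] tooldeck [[0.854, 0.003, 0.52], [0.006, -1.0, -0.005], [0.52, 0.007, -0.854]] J [-42.  50.  77.  18.  79. -62.]
1 world [ 0.5324 -0.1696  1.7909] cost 0.019 deck mm [-111.6   13.1] yaw -0.0
```

>>> play_rows:
  moves:
    - [[3.5, 1, 2, 0, 0, 0], [3.5, 1, 2, 0, 0, 0], [3.5, 1, 2, 0, 0, 0], [3.5, 1, 2, 0, 0, 0], [3.5, 1, 2, 0, 0, 0]]

```text
time_s: 9.15
position: [0.5566, -0.2081, 0.0703]
tcp_rot: [[-0.192, 0.975, -0.116], [0.83, 0.224, 0.511], [0.524, 0.002, -0.851]]
force: [0.4, -7.1, 4.8]
opening: 1.0
grasp_force: 4.0
```

>>> play_rows:
  moves:
    - [[3.5, 1, 2, 0, 0, 0], [3.5, 1, 2, 0, 0, 0], [3.5, 1, 2, 0, 0, 0], [3.5, 1, 2, 0, 0, 0], [3.5, 1, 2, 0, 0, 0]]

```text
time_s: 9.65
position: [0.5563, -0.1863, 0.0705]
tcp_rot: [[-0.191, 0.974, -0.118], [0.829, 0.224, 0.513], [0.526, 0.001, -0.85]]
force: [-0.7, -6.0, 2.7]
opening: 1.0
grasp_force: 3.1
```

```bash
python3 - <<'E'
from h import *
where(); carton(("top","scene"),(.525,-.13,1.79))
E
```

```text
t 9.65 tip deck mm [-125.8   -6.6   58.6] Fdeck [-5.7  1.9  2.7] tooldeck [[0.85, 0.006, 0.526], [0.006, -1.0, 0.003], [0.526, 0.001, -0.85]] J [-39.  49.  81.  19.  77. -61.]
1 world [ 0.5302 -0.1247  1.7977] cost 0.012 deck mm [-67.3   5.5] yaw 0.007
```

>>> play_rows:
  moves:
    - [[2.5, 1, 1.5, 0, 0, 0], [2.5, 1, 1.5, 0, 0, 0], [2.5, 1, 1.5, 0, 0, 0], [2.5, 1, 1.5, 0, 0, 0], [1.5, 0.5, 1, 0, 0, 0]]

```text
time_s: 10.35
position: [0.5569, -0.1709, 0.0702]
tcp_rot: [[-0.19, 0.974, -0.12], [0.827, 0.225, 0.515], [0.529, -0.001, -0.849]]
force: [-0.3, -6.0, 3.6]
opening: 0.996
grasp_force: 3.2
```

>>> play_rows:
  moves:
    - [[1, 0, 0.6, 0, 0, 0], [1, 0, 0.6, 0, 0, 0], [0, 0, 0, 0, 0, 0]]

```text
time_s: 10.65
position: [0.5567, -0.1687, 0.0703]
tcp_rot: [[-0.19, 0.975, -0.119], [0.827, 0.224, 0.515], [0.529, -0.001, -0.849]]
force: [1.4, -5.4, 2.1]
opening: 0.997
grasp_force: 2.9
```

```bash
python3 - <<'E'
from h import *
where(); carton(("top","scene"),(.528,-.107,1.79))
E
```

```text
t 10.65 tip deck mm [-108.7  -10.7   58.4] Fdeck [-5.5 -0.2  2.1] tooldeck [[0.849, 0.006, 0.529], [0.005, -1.0, 0.004], [0.529, -0.001, -0.849]] J [-38.  49.  82.  20.  76. -61.]
1 world [ 0.5319 -0.1082  1.8095] cost 0.015 deck mm [-51.6   0.2] yaw 0.019
```

>>> play_rows:
  moves:
    - [[0.8, 0, 0.5, 0, 0, 0], [0.8, 0, 0.5, 0, 0, 0], [0, 0, 0, 0, 0, 0]]

```text
time_s: 11.15
position: [0.5566, -0.1673, 0.0703]
tcp_rot: [[-0.19, 0.975, -0.118], [0.828, 0.224, 0.515], [0.528, -0.0, -0.849]]
force: [1.2, -5.4, 2.3]
opening: 0.997
grasp_force: 3.3
```

>>> play_rows:
  moves:
    - [[0.8, 0, 0.5, 0, 0, 0], [0.8, 0, 0.5, 0, 0, 0], [0, 0, 0, 0, 0, 0]]

```text
time_s: 11.45
position: [0.5566, -0.167, 0.0704]
tcp_rot: [[-0.191, 0.975, -0.117], [0.829, 0.224, 0.512], [0.525, 0.001, -0.851]]
force: [1.0, -8.2, 3.3]
opening: 1.001
grasp_force: 4.6
```

>>> play_rows:
  moves:
    - [[0.8, 0, 0.5, 0, 0, 0], [0.8, 0, 0.5, 0, 0, 0], [0, 0, 0, 0, 0, 0], [0, 0, 0, 0, 0, 0], [0, 0, 0, 0, 0, 0]]

```text
time_s: 11.95
position: [0.5567, -0.1669, 0.0704]
tcp_rot: [[-0.192, 0.975, -0.116], [0.831, 0.224, 0.509], [0.522, 0.001, -0.853]]
force: [0.8, -11.9, 3.6]
opening: 0.995
grasp_force: 6.1
```

```bash
python3 - <<'E'
from h import *
where(); carton(("top","scene"),(.528,-.107,1.79))
p=bot.capture("top"); cv2.imwrite("pics/t2.png",cv2.resize(p["image"][150:400,200:500],None,fx=2.4,fy=2.4))
E
```

```text
t 11.95 tip deck mm [-107.   -11.1   58.5] Fdeck [-11.8   1.8   3.6] tooldeck [[0.853, 0.006, 0.522], [0.006, -1.0, 0.002], [0.522, 0.001, -0.853]] J [-38.  49.  83.  20.  75. -60.]
1 world [ 0.5314 -0.1066  1.8066] cost 0.017 deck mm [-49.9   0.3] yaw 0.016
```

View pics/t2.png

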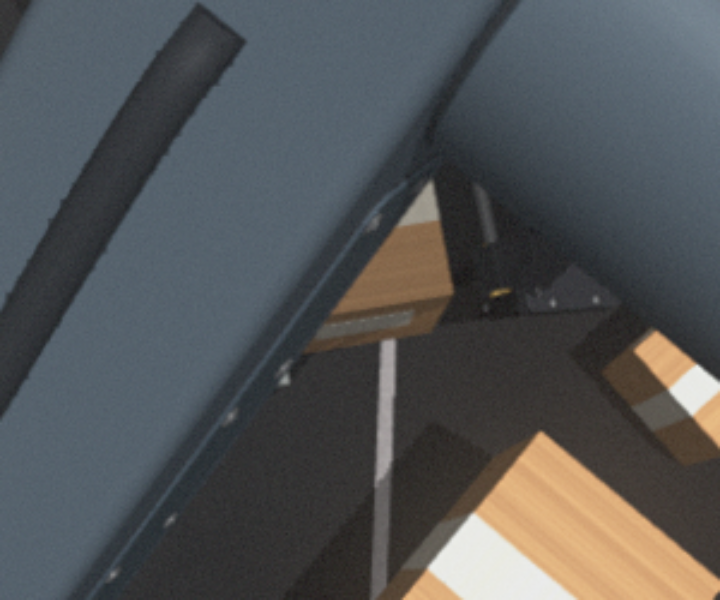

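The top view is mostly hidden by the arm. What shows of the carton at (400,260) is seated at the step, and the fit gives x = -50 mm, y = 0 and yaw 0.016. Now I back off, raise the fingers and push high.

>>> play_rows:
  moves:
    - [[-5, 0, -3, 0, 0, 0], [-7, 0, -4, 0, 0, 0], [8, -3, -14, 0, 0, 0], [11, -4, -17, 0, 0, 0], [10, -3, -16, 0, 0, 0]]

```text
time_s: 12.7
position: [0.5478, -0.1772, 0.1262]
tcp_rot: [[-0.189, 0.974, -0.122], [0.825, 0.224, 0.519], [0.533, -0.002, -0.846]]
force: [-0.5, -0.3, 0.3]
opening: 1.001
grasp_force: 0.0
```

>>> play_rows:
  moves:
    - [[2, 0, 1, 0, 0, 0], [2, 0, 1, 0, 0, 0], [2, 0, 1, 0, 0, 0], [0, 0, 0, 0, 0, 0]]

```text
time_s: 13.1
position: [0.5468, -0.171, 0.1251]
tcp_rot: [[-0.189, 0.974, -0.121], [0.825, 0.224, 0.518], [0.532, -0.002, -0.847]]
force: [-0.1, -0.3, 0.2]
opening: 0.996
grasp_force: 0.1
```

```bash
python3 - <<'E'
from h import *
where(); carton(("scene",),(.528,-.107,1.79))
E
```

```text
t 13.1 tip deck mm [-108.7   -0.5  113.2] Fdeck [-0.3  0.1  0.2] tooldeck [[0.847, 0.006, 0.532], [0.004, -1.0, 0.005], [0.532, -0.002, -0.847]] J [-39.  44.  82.  20.  80. -59.]
no mask
```

>>> play_rows:
  moves:
    - [[2, 0, 1, 0, 0, 0], [5, 0, 0, 0, 0, 0], [5, 0, -1, 0, 0, 0], [5, 0, -1, 0, 0, 0], [5, 0, -1, 0, 0, 0]]

```text
time_s: 13.7
position: [0.5429, -0.1538, 0.1393]
tcp_rot: [[-0.189, 0.975, -0.12], [0.826, 0.224, 0.518], [0.532, -0.001, -0.847]]
force: [1.1, -2.1, -0.4]
opening: 0.998
grasp_force: 0.7
```

>>> play_rows:
  moves:
    - [[5, 0, 0, 0, 0, 0], [5, 0, 0, 0, 0, 0], [5, 0, 0, 0, 0, 0]]

```text
time_s: 14.0
position: [0.5401, -0.1414, 0.1472]
tcp_rot: [[-0.189, 0.974, -0.12], [0.826, 0.224, 0.518], [0.532, -0.001, -0.847]]
force: [0.1, -1.2, -0.8]
opening: 1.003
grasp_force: 0.6
```

```bash
python3 - <<'E'
from h import *
where(); p=bot.capture("scene"); cv2.imwrite("pics/s3.png",p["image"][100:320,120:540])
E
```

```text
t 14.0 tip deck mm [-78.3  -0.5 135.3] Fdeck [-1.2  0.2 -0.8] tooldeck [[0.847, 0.006, 0.532], [0.004, -1.0, 0.004], [0.532, -0.001, -0.847]] J [-37.  41.  85.  20.  80. -58.]
```

View pics/s3.png

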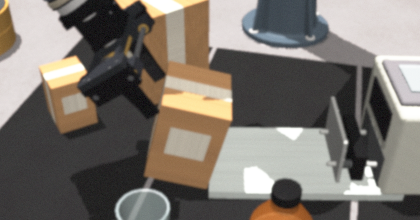

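The crop shows the carton tipping about the step, at roughly 12-15°, with its lower edge at the step near (210,185). Contact force is low, so I continue along the arc.

>>> play_rows:
  moves:
    - [[6, 0, 0, 0, 0, 0], [6, 0, 0.5, 0, 0, 0], [6, 0, 1, 0, 0, 0], [6, 0, 1.5, 0, 0, 0], [6, 0, 1.5, 0, 0, 0]]

```text
time_s: 14.55
position: [0.5339, -0.1143, 0.1594]
tcp_rot: [[-0.189, 0.975, -0.12], [0.826, 0.224, 0.518], [0.532, -0.001, -0.847]]
force: [0.7, 0.5, -0.2]
opening: 1.0
grasp_force: 0.3
```

>>> play_rows:
  moves:
    - [[6, 0, 1.5, 0, 0, 0], [6, 0, 2, 0, 0, 0], [6, 0, 2.5, 0, 0, 0], [6, 0, 2.5, 0, 0, 0]]

```text
time_s: 14.95
position: [0.5283, -0.0901, 0.1648]
tcp_rot: [[-0.189, 0.975, -0.12], [0.826, 0.224, 0.518], [0.532, -0.001, -0.847]]
force: [0.3, -0.2, 0.2]
opening: 1.002
grasp_force: 0.1
```

```bash
python3 - <<'E'
from h import *
where()
E
```

```text
t 14.95 tip deck mm [-25.7  -0.2 152.9] Fdeck [-0.2 -0.3  0.2] tooldeck [[0.847, 0.006, 0.532], [0.004, -1.0, 0.004], [0.532, -0.001, -0.847]] J [-34.  38.  90.  22.  78. -56.]
```

```bash
python3 - <<'E'
from h import *
where(); p=bot.capture("scene"); cv2.imwrite("pics/s4.png",p["image"][100:320,120:540])
E
```

```text
t 14.95 tip deck mm [-25.7  -0.2 152.9] Fdeck [-0.2 -0.3  0.2] tooldeck [[0.847, 0.006, 0.532], [0.004, -1.0, 0.004], [0.532, -0.001, -0.847]] J [-34.  38.  90.  22.  78. -56.]
```

View pics/s4.png

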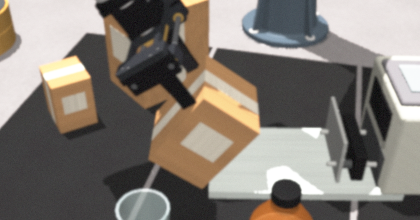

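The carton leans about 37°, still pivoting at the step near (205,185) with the fingers on its back. I continue gently past balance.

>>> play_rows:
  moves:
    - [[5, 0, 2, 0, 0, 0], [5, 0, 2.5, 0, 0, 0], [5, 0, 3, 0, 0, 0], [5, 0, 3, 0, 0, 0], [5, 0, 3.5, 0, 0, 0]]

```text
time_s: 15.5
position: [0.522, -0.0624, 0.1661]
tcp_rot: [[-0.189, 0.975, -0.12], [0.826, 0.224, 0.518], [0.531, -0.001, -0.847]]
force: [0.6, 0.4, 0.8]
opening: 1.001
grasp_force: 0.0
```

>>> play_rows:
  moves:
    - [[4, 0, 3, 0, 0, 0], [4, 0, 3, 0, 0, 0], [0, 0, 0, 0, 0, 0], [0, 0, 0, 0, 0, 0], [0, 0, 0, 0, 0, 0]]

```text
time_s: 16.0
position: [0.5201, -0.0534, 0.1652]
tcp_rot: [[-0.189, 0.975, -0.12], [0.826, 0.224, 0.517], [0.531, -0.001, -0.847]]
force: [0.3, 0.6, -0.1]
opening: 1.0
grasp_force: 0.0
```

```bash
python3 - <<'E'
from h import *
where(); p=bot.capture("scene"); cv2.imwrite("pics/s5.png",p["image"][100:320,120:540])
E
```

```text
t 16.0 tip deck mm [ 11.9  -0.2 153.3] Fdeck [ 0.6 -0.5 -0.1] tooldeck [[0.847, 0.006, 0.531], [0.004, -1.0, 0.004], [0.531, -0.001, -0.847]] J [-31.  36.  93.  23.  76. -55.]
```

View pics/s5.png

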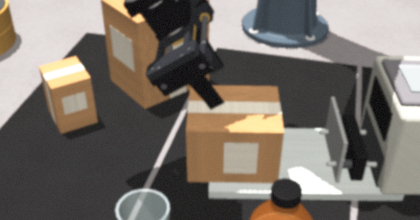

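The carton now lies on its side on the deck, (188,88)-(283,182) in the crop, slightly overhanging the step and clear of the plate. I retract, lower and push from behind.

>>> play_rows:
  moves:
    - [[-12, 0, -8, 0, 0, 0], [-17, 0, -11, 0, 0, 0], [-17, 0, -11, 0, 0, 0], [-17, 0, -11, 0, 0, 0], [-12, 0, -8, 0, 0, 0]]

```text
time_s: 16.55
position: [0.5407, -0.1431, 0.1668]
tcp_rot: [[-0.189, 0.975, -0.118], [0.827, 0.223, 0.516], [0.53, -0.0, -0.848]]
force: [-0.1, 0.4, -1.5]
opening: 1.007
grasp_force: 0.0
```

>>> play_rows:
  moves:
    - [[-8, 0, 13, 0, 0, 0], [-14, 0, 22, 0, 0, 0], [-14, 0, 22, 0, 0, 0], [-10, 0, 16, 0, 0, 0], [0, 0, 0, 0, 0, 0]]

```text
time_s: 17.05
position: [0.5376, -0.1388, 0.0776]
tcp_rot: [[-0.186, 0.974, -0.126], [0.823, 0.225, 0.521], [0.536, -0.006, -0.844]]
force: [-0.1, 0.3, -0.7]
opening: 1.003
grasp_force: 0.0
```

```bash
python3 - <<'E'
from h import *
where(); carton(("top","scene"),(.509,-.004,1.79),(.14,.12,.015,.115))
E
```

```text
t 17.05 tip deck mm [-75.2   1.4  65.7] Fdeck [ 0.4  0.  -0.7] tooldeck [[0.844, 0.006, 0.536], [0.002, -1.0, 0.009], [0.536, -0.006, -0.844]] J [-37.  47.  87.  21.  74. -61.]
1 world [ 0.5117 -0.0221  1.787 ] cost 0.027 deck mm [36.9  1.1] yaw -0.004
```

>>> play_rows:
  moves:
    - [[4.2, 0, 2.7, 0, 0, 0], [5, 0, 3.2, 0, 0, 0], [5, 0, 3.2, 0, 0, 0], [5, 0, 3.2, 0, 0, 0], [4.2, 0, 2.7, 0, 0, 0]]

```text
time_s: 17.75
position: [0.5334, -0.1128, 0.0806]
tcp_rot: [[-0.19, 0.974, -0.12], [0.826, 0.224, 0.517], [0.531, -0.001, -0.847]]
force: [-0.2, 0.3, -0.5]
opening: 1.003
grasp_force: 0.0
```

>>> play_rows:
  moves:
    - [[2.5, 0, 1.6, 0, 0, 0], [2.5, 0, 1.6, 0, 0, 0], [2.5, 0, 1.6, 0, 0, 0], [2.5, 0, 1.6, 0, 0, 0], [2.5, 0, 1.6, 0, 0, 0]]

```text
time_s: 18.25
position: [0.5316, -0.1009, 0.0802]
tcp_rot: [[-0.19, 0.975, -0.117], [0.828, 0.224, 0.514], [0.527, 0.001, -0.85]]
force: [0.7, -4.5, 1.0]
opening: 1.001
grasp_force: 2.3
```

>>> play_rows:
  moves:
    - [[3.4, 0, 2.1, 0, 0, 0], [3.4, 0, 2.1, 0, 0, 0], [3.4, 0, 2.1, 0, 0, 0], [3.4, 0, 2.1, 0, 0, 0], [3.4, 0, 2.1, 0, 0, 0]]

```text
time_s: 18.75
position: [0.5257, -0.0793, 0.0803]
tcp_rot: [[-0.189, 0.975, -0.12], [0.826, 0.224, 0.517], [0.531, -0.001, -0.847]]
force: [1.5, -2.8, 0.5]
opening: 0.999
grasp_force: 2.0
```

```bash
python3 - <<'E'
from h import *
where(); carton(("top","scene"),(.509,-.004,1.79),(.14,.12,.015,.115))
E
```

```text
t 18.75 tip deck mm [-14.6  -0.1  68.4] Fdeck [-3.  -0.8  0.5] tooldeck [[0.847, 0.006, 0.531], [0.004, -1.0, 0.004], [0.531, -0.001, -0.847]] J [-33.  45.  93.  23.  69. -59.]
1 world [0.5052 0.005  1.8041] cost 0.04 deck mm [64.7  1.5] yaw 0.013
```

>>> play_rows:
  moves:
    - [[3.4, 0, 2.1, 0, 0, 0], [3.4, 0, 2.1, 0, 0, 0], [3.4, 0, 2.1, 0, 0, 0], [3.4, 0, 2.1, 0, 0, 0], [3.4, 0, 2.1, 0, 0, 0]]

```text
time_s: 19.45
position: [0.5212, -0.0598, 0.0804]
tcp_rot: [[-0.189, 0.975, -0.12], [0.826, 0.224, 0.517], [0.531, -0.001, -0.847]]
force: [0.3, -2.1, -0.1]
opening: 0.999
grasp_force: 1.7
```

>>> play_rows:
  moves:
    - [[1.7, 0, 1.1, 0, 0, 0], [1.7, 0, 1.1, 0, 0, 0], [1.7, 0, 1.1, 0, 0, 0], [1.7, 0, 1.1, 0, 0, 0]]

```text
time_s: 19.85
position: [0.5196, -0.0523, 0.0804]
tcp_rot: [[-0.189, 0.975, -0.12], [0.826, 0.224, 0.517], [0.531, -0.001, -0.847]]
force: [0.4, -2.7, -1.3]
opening: 0.997
grasp_force: 1.8
```

>>> play_rows:
  moves:
    - [[1.3, 0, 0.8, 0, 0, 0], [1.3, 0, 0.8, 0, 0, 0], [1.3, 0, 0.8, 0, 0, 0]]

```text
time_s: 20.15
position: [0.5186, -0.0478, 0.0804]
tcp_rot: [[-0.189, 0.975, -0.12], [0.826, 0.224, 0.517], [0.531, -0.001, -0.847]]
force: [0.6, -3.0, -0.4]
opening: 1.0
grasp_force: 1.7
```

```bash
python3 - <<'E'
from h import *
where(); carton(("top","scene"),(.505,.035,1.79),(.14,.12,.015,.115))
E
```

```text
t 20.15 tip deck mm [17.7  0.  68.5] Fdeck [-3.   0.1 -0.4] tooldeck [[0.847, 0.006, 0.531], [0.004, -1.0, 0.004], [0.531, -0.001, -0.847]] J [-31.  44.  95.  25.  66. -59.]
1 world [0.4971 0.0358 1.7989] cost 0.023 deck mm [96.5  2.7] yaw 0.008
```

>>> play_rows:
  moves:
    - [[1.3, 0, 0.8, 0, 0, 0], [1.3, 0, 0.8, 0, 0, 0], [1.3, 0, 0.8, 0, 0, 0]]

```text
time_s: 20.65
position: [0.5175, -0.0434, 0.0804]
tcp_rot: [[-0.189, 0.975, -0.12], [0.826, 0.224, 0.517], [0.531, -0.001, -0.847]]
force: [1.4, -3.3, -1.3]
opening: 1.002
grasp_force: 1.6
```

>>> play_rows:
  moves:
    - [[1.3, 0, 0.8, 0, 0, 0], [1.3, 0, 0.8, 0, 0, 0], [1.3, 0, 0.8, 0, 0, 0]]

```text
time_s: 20.95
position: [0.5164, -0.0388, 0.0805]
tcp_rot: [[-0.189, 0.975, -0.12], [0.826, 0.224, 0.517], [0.531, -0.001, -0.847]]
force: [1.1, -2.9, -1.1]
opening: 1.002
grasp_force: 1.6
```

>>> play_rows:
  moves:
    - [[1.3, 0, 0.8, 0, 0, 0], [1.3, 0, 0.8, 0, 0, 0], [1.3, 0, 0.8, 0, 0, 0]]

```text
time_s: 21.25
position: [0.5154, -0.0343, 0.0805]
tcp_rot: [[-0.189, 0.975, -0.12], [0.826, 0.224, 0.517], [0.531, -0.001, -0.847]]
force: [0.7, -2.6, -1.5]
opening: 0.997
grasp_force: 1.5
```

>>> play_rows:
  moves:
    - [[1.3, 0, 0.8, 0, 0, 0], [1.3, 0, 0.8, 0, 0, 0], [1.3, 0, 0.8, 0, 0, 0]]

```text
time_s: 21.55
position: [0.5144, -0.0299, 0.0805]
tcp_rot: [[-0.189, 0.975, -0.12], [0.826, 0.224, 0.517], [0.531, -0.001, -0.847]]
force: [0.7, -3.5, -1.5]
opening: 1.0
grasp_force: 1.4
```

>>> play_rows:
  moves:
    - [[1.3, 0, 0.8, 0, 0, 0], [1.3, 0, 0.8, 0, 0, 0], [1.3, 0, 0.8, 0, 0, 0]]

```text
time_s: 21.85
position: [0.5134, -0.0254, 0.0806]
tcp_rot: [[-0.189, 0.975, -0.12], [0.826, 0.224, 0.517], [0.531, -0.001, -0.847]]
force: [0.4, -2.7, -2.1]
opening: 1.002
grasp_force: 1.4
```

>>> play_rows:
  moves:
    - [[1.3, 0, 0.8, 0, 0, 0], [1.3, 0, 0.8, 0, 0, 0], [1.3, 0, 0.8, 0, 0, 0]]

```text
time_s: 22.15
position: [0.5124, -0.021, 0.0806]
tcp_rot: [[-0.189, 0.975, -0.12], [0.826, 0.224, 0.517], [0.531, -0.001, -0.847]]
force: [1.4, -2.6, -0.9]
opening: 0.999
grasp_force: 1.4
```

>>> play_rows:
  moves:
    - [[1.3, 0, 0.8, 0, 0, 0], [1.3, 0, 0.8, 0, 0, 0], [1.3, 0, 0.8, 0, 0, 0]]

```text
time_s: 22.45
position: [0.5118, -0.0179, 0.0804]
tcp_rot: [[-0.191, 0.974, -0.119], [0.827, 0.225, 0.515], [0.528, -0.0, -0.849]]
force: [0.0, -8.2, -0.5]
opening: 1.001
grasp_force: 3.9
```

Plate contact felt. Next I press a little more and hold.

>>> play_rows:
  moves:
    - [[0.9, 0, 0.5, 0, 0, 0], [0.9, 0, 0.5, 0, 0, 0], [0, 0, 0, 0, 0, 0]]

```text
time_s: 22.75
position: [0.5117, -0.0169, 0.0805]
tcp_rot: [[-0.191, 0.974, -0.118], [0.828, 0.225, 0.513], [0.527, 0.0, -0.85]]
force: [0.4, -9.2, -1.2]
opening: 0.994
grasp_force: 4.3
```

>>> play_rows:
  moves:
    - [[0.9, 0, 0.5, 0, 0, 0], [0.9, 0, 0.5, 0, 0, 0], [0, 0, 0, 0, 0, 0], [0, 0, 0, 0, 0, 0], [0, 0, 0, 0, 0, 0]]

```text
time_s: 23.25
position: [0.5116, -0.0158, 0.0805]
tcp_rot: [[-0.192, 0.974, -0.118], [0.829, 0.225, 0.512], [0.525, 0.001, -0.851]]
force: [-0.7, -11.6, -0.6]
opening: 0.995
grasp_force: 5.4
```

>>> play_rows:
  moves:
    - [[0.5, 0, 0.3, 0, 0, 0], [0, 0, 0, 0, 0, 0], [0, 0, 0, 0, 0, 0], [0, 0, 0, 0, 0, 0], [0, 0, 0, 0, 0, 0]]

```text
time_s: 23.75
position: [0.5116, -0.0157, 0.0805]
tcp_rot: [[-0.192, 0.974, -0.117], [0.83, 0.225, 0.511], [0.524, 0.001, -0.851]]
force: [-0.6, -12.2, -1.2]
opening: 0.995
grasp_force: 5.8
```

>>> play_rows:
  moves:
    - [[-0.9, 0, -0.5, 0, 0, 0], [-0.9, 0, -0.5, 0, 0, 0], [-0.9, 0, -0.5, 0, 0, 0], [-0.9, 0, -0.5, 0, 0, 0], [-0.9, 0, -0.5, 0, 0, 0]]

```text
time_s: 24.25
position: [0.511, -0.0169, 0.0806]
tcp_rot: [[-0.189, 0.975, -0.121], [0.825, 0.224, 0.518], [0.532, -0.002, -0.847]]
force: [-0.5, -2.7, -1.9]
opening: 0.997
grasp_force: 1.3
```

>>> play_rows:
  moves:
    - [[-0.9, 0, -0.5, 0, 0, 0], [-0.9, 0, -0.5, 0, 0, 0], [-0.9, 0, -0.5, 0, 0, 0], [-0.9, 0, -0.5, 0, 0, 0], [-0.9, 0, -0.5, 0, 0, 0]]

```text
time_s: 24.75
position: [0.5125, -0.0216, 0.0805]
tcp_rot: [[-0.189, 0.974, -0.12], [0.825, 0.224, 0.518], [0.532, -0.001, -0.847]]
force: [1.0, -0.3, 0.3]
opening: 0.999
grasp_force: 0.0
```

>>> play_rows:
  moves:
    - [[-3, 0, -2, 0, 0, 0], [-9, 0, -6, 0, 0, 0], [-13, 0, -8, 0, 0, 0], [-13, 0, -8, 0, 0, 0], [-13, 0, -8, 0, 0, 0]]

```text
time_s: 25.25
position: [0.5267, -0.0828, 0.0803]
tcp_rot: [[-0.189, 0.975, -0.119], [0.826, 0.223, 0.517], [0.531, -0.001, -0.848]]
force: [0.8, 0.5, -0.4]
opening: 1.001
grasp_force: 0.0
```

```bash
python3 - <<'E'
from h import *
where(); carton(("top","scene"),(.493,.065,1.79),(.14,.12,.015,.115))
p=bot.capture("scene"); cv2.imwrite("pics/s6.png",cv2.resize(p["image"][130:430,200:620],None,fx=1.8,fy=1.8))
for n in("amber","beaker"): print(n,[ray(p,[d["centre"]],0)[0] for d in bot.pinpoint(p,n)[:1]])
E
```

```text
t 25.25 tip deck mm [-18.2  -0.3  68.5] Fdeck [ 0.3 -0.9 -0.4] tooldeck [[0.848, 0.005, 0.531], [0.004, -1.0, 0.003], [0.531, -0.001, -0.848]] J [-33.  45.  92.  23.  69. -59.]
1 world [0.4899 0.0653 1.7649] cost 0.045 deck mm [126.8   3.3] yaw -0.026
amber [array([0.71403029, 0.07849394, 0.        ])]
beaker [array([ 0.7232138 , -0.09052948,  0.        ])]
```

View pics/s6.png

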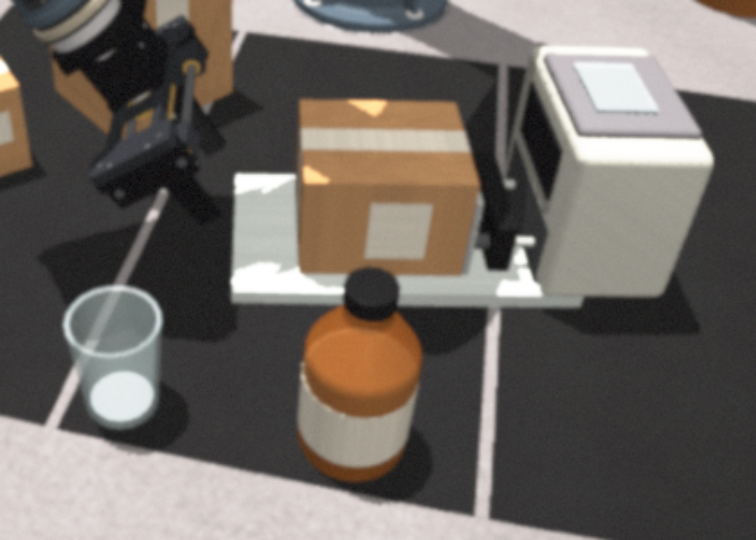

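The carton lies flat at (388,190), against the plate at (480,220) and in line with the deck. Bottle (360,400) and beaker (115,355) have not moved. I'm handing in.

```bash
python3 -c "
from rig import bot
print(bot.hand_in())"
```

```text
the job is handed in; nothing more can be done
None
```

Job handed in, with no verdict returned: the carton was tipped over the step, pressed the plate at about 9 N (wrist force less sliding friction), and now lies flat against it, about 3 mm off the deck's centre line; bottle and beaker were not disturbed.

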